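# Screw down the nut of the filing pin

## Robot

A 6-joint arm with a two-finger parallel gripper is mounted at the origin on the work surface. World frame = base frame: x ahead of the robot, y to its left, z up, the work surface at z = 0. Lengths are in mm, angles in rad, forces in N, time in s.
With the tool pointing down it reaches from about 300 to 775 mm from the base axis. Payload 14.6 kg.
Tool frame: the origin (TCP) lies between the finger pads; the fingertips stand 25 mm ahead of it and the grasp point (between the pads) lies 6 mm ahead of it; z points along the fingers, y is the line along which they close (so a half turn about z gives the same grasp; the last joint's range is limited). The gripper opens to 94 mm and grips with 3 to 60 N. Pads are 16 mm wide; open, the fingers measure 119 mm over their backs; the gripper's body (75 mm by 177 mm) begins 78 mm behind the grasp point.
Start: joints at [-1.34, 0.3, 1.521, -0, 1.321, -0.067], TCP at [161.373, -525.783, 200.546] pointing down, gripper open.
Joint ranges: [-3.03, 3.03], [-0.79, 2.21], [0.23, 2.52], [-1.04, 4.18], [0, 3.07], [-2.55, 2.55]. Speed limits (rad/s): [2.22, 2.22, 2.57, 3.14, 3.14, 3.14].

## Interface

Orientations are given as [roll, pitch, yaw] about the fixed x, y, z axes, in that order (R = Rz(yaw) Ry(pitch) Rx(roll)).
In Python, from cell import manip gives the robot as it stands. The module is installed in compiled form; this text tells all that it offers.
- The arm moves only by the tool step_arm, never from a script. Its argument "series" is one flat list of numbers, 5 for each row, row after row: the shift along the world's x, y, z in mm, then the turn about the world's z in rad, then the closure, from 0 (fully open) to 1 (shut). In form: [dx, dy, dz, spin, jaw, dx, dy, dz, spin, jaw, ...]. A call has 1 to 20 rows; each row shifts and turns the commanded pose from where the row before left it; what a row does not reach is not made up. A row lasts 1/8 s, in which the tool goes at most 62.5 mm and 10.7 degrees, less where a joint would pass 70% of its speed; a pose out of reach is approached as far as the arm can. A call is refused whole if a number of a shift passes 62.5 or a number of a turn 0.188, either way. A call with a gripper value outside its range is refused whole. The fingers move at their own pace and stop on an object; "squeeze" is the grip in N (left out, the last holds). Time passes only in rows, so rows that do not move let the fingers close. It gives the time, the measured TCP pose, the force, the opening and the grip force at its end, in the units of the state.
- manip.read_state(): the state, without advancing time (a new reading comes with each control period).
- manip.camera(name): name is "scene" or "top" or "wrist"; returns (picture, depth): 420x560x3 uint8, blue, green, red; 420x560 float32, mm along the optical axis (not along the pixel's ray), 0 where there is no reading.
- manip.camera_info(name): a dict with "fovy" (degrees; the focal length in pixels is half the picture's height over the tangent of half this angle, whatever the lens; pixels are square), "cx", "cy" (the principal point, pixels), "eye" and "orientation" of the camera in the world. Camera axes: x right, y down, z forward; pixel columns grow to the right and rows downward; lengths in mm; the calibration is good to about 2 mm. The wrist camera is an equidistant fisheye: a pixel r from the principal point sees the ray r / f radians off the axis. A picture is of the moment at which its call begins: read the wrist's pose just before it. camera_info takes no time and is no camera call; for the wrist camera it gives the pose at the moment of the call.
- manip.sign_off(): hands the job in; it is judged then, once.
The state is a dict: "clock": time; "joints": joint angles; "qd": joint speeds; "effort": joint torques, N m; "eef_pos": TCP position; "eef_rot": TCP orientation; "wrist_force": force on the tool from outside, world axes, zero at the start; "moment": the same for the moment, N m; "finger_gap": finger opening in mm; "finger_force": force on a finger pad.
Only numpy, scipy, OpenCV 4.12 (cv2) and the standard library are available. Lean on these libraries where they do the work, as an engineer would, in place of code of your own. Each camera call takes 0.05 s, during which the arm holds its last target. There are 200 camera calls.

## Task

On the goldsmith's bench, the wedge-shaped filing pin (the solid wooden tongue whose top slopes down to its thin nose) is loose in its clamp. Turn the knurled nut on that clamp clockwise until it stops tight, then let go. Leave the nut of the other clamp, the one that holds the flat sawing pin with the V-shaped notch, as it is.

Things in the scene. Friction and masses are not known exactly. Their poses are not given: they have to be found in the camera images.
- wedge_nut (a joint): Angle (rad) of the knurled steel nut on the filing pin's clamp: grows clockwise seen from above, starts at 0 to 0.4, hard stop at 1.35 = tight, so one grasp and one wrist turn do it. The thread drags (0.12 N m), stays where left and lowers the nut 0.64 mm per rad. A black line on the nut's top, stud to rim, points to the pin's nose when tight.
- wedge_nut_grip (a point): Grip point on that nut's upright axis, 10 mm below its top, 85 mm above the bench. Round nut, 36 mm across, 34 mm tall, free all round: any grip direction. 24 mm below this point lies a washer 46 mm across, 27 mm below it the wood; a 12 mm stud ends 10 mm or less above the nut. The point turns with the nut. The clamp stands left or right at random.
- saw_nut (a joint): Angle (rad) of the like nut on the other clamp, which is to be left as it is; starts at 0.3 to 0.5. Both clamps are fixed grey steel blocks, 100 x 70 mm, 35 mm high; each wooden pin (58 mm wide, 22 mm thick) lies on the block under the nut, its nose 140 mm from the nut's axis towards the robot, up to 23 degrees askew.
- saw_nut_grip (a point): The same point on the nut to be left alone. Its wooden pin is flat, 22 mm thick all along, with a V notch cut 80 mm deep into its nose; the filing pin has no notch, and its top slopes down to 6 mm at the nose.
There are look-alikes about, which are no part of the job. Leave any pink, red or turquoise look-alike of the part that bears wedge_nut alone.

How it is judged (in metres and radians):
At the end, for the whole second after the job is handed in: The filing pin's nut stands at its tight stop (1.35 rad), or within 0.18 rad (10 degrees) of it, and is no longer turning (value of joint wedge_nut above 1.17 rad and velocity of joint wedge_nut between -0.05 and 0.05 rad/s); the robot touches nothing.
It fails at once if the nut of the sawing pin's clamp is turned (below 0.1 or above 0.75 rad) (value of joint saw_nut above 0.75 rad or value of joint saw_nut below 0.1 rad).
It also fails if it takes over 32 s, if anything falls off the work surface, if the arm or the gripper's body presses on something with over 40 N, if the wrist force passes 120 N, or if a joint passes its speed limit or range.

## Working session

There is one attempt and no reset: what is moved stays moved. The work goes in short steps, Python scripts to look and compute and a tool call to move; the robot and the scene stay as the last step left them, time stands still between calls to the robot, and variables do not carry over. Pictures are saved under pics/ and viewed, at most 10 in all, crops included, and the job is handed in when it is done.

Besides the shell and the picture viewer there is one more tool, called after "Call:" by a JSON object that holds its "fn" and its "kwargs", one argument or row to a line. step_arm: Moves the arm, as the interface text tells. Its arguments: {"type":"object","properties":{"series":{"type":"array"},"squeeze":{"type":"number"}},"required":["series"]}

```bash
mkdir -p pics; cat > h.py <<'E'
import numpy as np, cv2
from cell import manip
def P(info,depth,u,v,d=None):
    f=210/np.tan(np.radians(info["fovy"])/2)
    d=depth[int(v),int(u)] if d is None else d
    c=np.array([(u-info["cx"])/f*d,(v-info["cy"])/f*d,d])
    return c
E
python3 - <<'E'
from h import *
for n in("top","scene"):
    i=manip.camera_info(n);print(n,i)
    p,d=manip.camera(n);cv2.imwrite(f"pics/{n}.png",p);np.save(n+".npy",d)
print(manip.read_state())
E
```

```text
top {'fovy': 42.64362641482524, 'cx': 283.9423784684704, 'cy': 213.09640338559942, 'eye': array([ 221.03736462,  143.54791965, 1456.98970488]), 'orientation': array([-2.96563087, -0.00602364, -1.56567722])}
scene {'fovy': 48.132311573012466, 'cx': 278.0162980161533, 'cy': 217.08534509736612, 'eye': array([1427.09698582, -277.51993345,  899.90962395]), 'orientation': array([-2.24096363,  0.01670458,  1.15629728])}
{'clock': 0.1, 'joints': array([-1.33955305e+00,  3.00388555e-01,  1.52150708e+00, -5.31072355e-06,
        1.32070179e+00, -6.65962290e-02]), 'qd': array([ 5.24068386e-04, -7.12331129e-05, -1.88727213e-03,  6.91107409e-04,
       -1.58638308e-03,  1.40458327e-03]), 'effort': array([ 7.30574757e-04, -5.32645476e+01, -3.53283620e+01,  7.09515042e-02,
        2.35044683e-02, -4.26154634e-05]), 'eef_pos': array([ 161.34410167, -525.55524481,  200.06291738]), 'eef_rot': array([-3.14058977e+00, -6.17317173e-05,  2.97840793e-01]), 'wrist_force': array([0.19998182, 0.12882821, 0.84034709]), 'moment': array([ 0.01125081, -0.00191933,  0.01555654]), 'finger_force': 0.0, 'finger_gap': 94.24818261809428}
```

View pics/top.png

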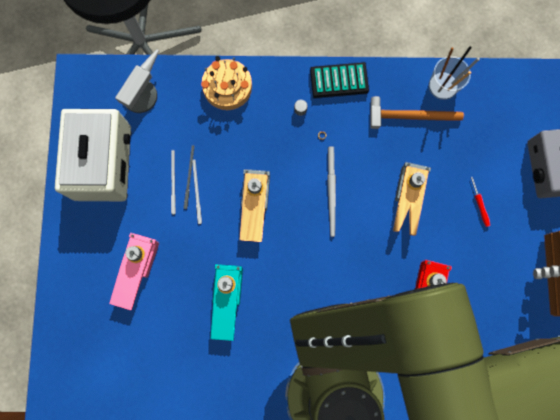

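View pics/scene.png

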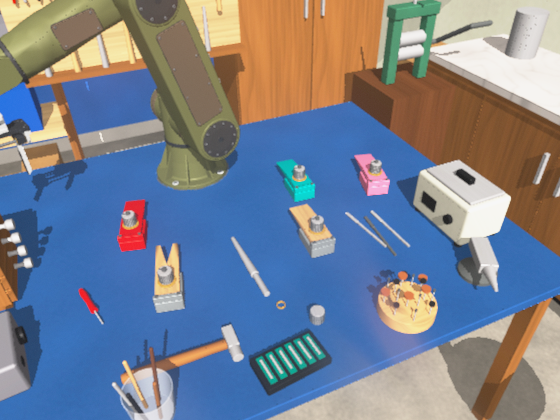

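Top view candidates: plain wood with nut at (255,185), notched wood at (418,180), pink (134,254), turquoise (227,284) and red (437,280). The plain wooden one without a notch fits; I'll confirm it in a crop and measure it.

```bash
cat >> h.py <<'E'
from scipy.spatial.transform import Rotation as R
def W(info,u,v,d):
    return R.from_euler("xyz",info["orientation"]).apply(P(info,None,u,v,d))+info["eye"]
E
python3 - <<'E'
from h import *
p=cv2.imread("pics/top.png");d=np.load("top.npy");i=manip.camera_info("top")
cv2.imwrite("pics/crop.png",cv2.resize(p[155:255,220:320],None,fx=6,fy=6,interpolation=cv2.INTER_CUBIC))
# points by height
f=lambda r0,r1,c0,c1,lo,hi:np.array([w for v in range(r0,r1) for u in range(c0,c1) if d[v,u]>0 for w in [W(i,u,v,d[v,u])] if lo<w[2]<hi])
n=f(165,205,235,275,88,97);print(len(n),n.mean(0),n.min(0),n.max(0))
n=f(165,205,235,275,97,110);print("stud",len(n),n.mean(0) if len(n) else 0)
for uv in[(255,185),(254,205),(254,220),(253,235),(400,130)]:print(uv,W(i,*uv,d[uv[1],uv[0]]))
n=f(165,205,398,438,88,97);print("saw",n.mean(0))
E
```

```text
106 [536.95592334 215.68555488  91.84436719] [519.6062526  199.16729607  88.09419789] [553.74910102 233.12091167  96.64880705]
stud 25 [539.20615599 216.73107928  99.67796632]
(255, 185) [535.24604077 211.71236748 101.77317146]
(254, 205) [492.01869999 216.01685218  53.24963296]
(254, 220) [453.06984011 215.86104711  44.57510031]
(253, 235) [413.52972101 218.17994208  39.42538416]
(400, 130) [ 722.3361832  -192.12857085   -3.31651574]
saw [ 556.19920675 -212.04330512   92.20797643]
```

View pics/crop.png

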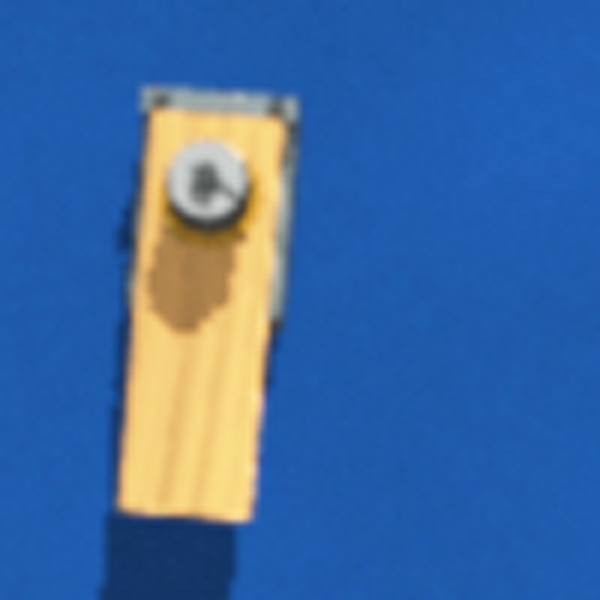

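The crop confirms it: plain wood with no notch, and its top slopes (z 53 → 39). The nut centre is at crop (208,187). The black line points right and slightly down to (240,195), so it has roughly 1.1–1.3 rad to go. The grip axis is near (537, 216). I'll move above it and pre-turn the wrist.

Call:
{"fn": "step_arm", "kwargs": {
  "series": [23.5,46.4,0,0,0,23.5,46.4,0,0,0,23.5,46.4,0,0,0,23.5,46.4,0,0,0,23.5,46.4,0,0.18,0,23.5,46.4,0,0.18,0,23.5,46.4,0,0.18,0,23.5,46.4,0,0.18,0,23.5,46.4,0,0.18,0,23.5,46.4,0,0.18,0,23.5,46.4,0,0.18,0,23.5,46.4,0,0,0,23.5,46.4,0,0,0,23.5,46.4,0,0,0,23.5,46.4,0,0,0,23.5,46.4,0,0,0,0,0,0,0,0,0,0,0,0,0]
}}

```text
clock: 2.35
eef_pos: [537.0, 216.2, 200.1]
eef_rot: [-3.141, 0.0, 1.558]
wrist_force: [-0.0, 0.0, -0.4]
finger_gap: 94.3
finger_force: 0.0
```

```bash
python3 - <<'E'
from h import *
s=manip.read_state();print(s["joints"],s["eef_pos"],s["eef_rot"],s["clock"])
i=manip.camera_info("wrist");print(i)
p,d=manip.camera("wrist");cv2.imwrite("pics/w.png",p)
f=210/np.tan(np.radians(i["fovy"])/2)
v,u=np.mgrid[:420,:560];x=u-i["cx"];y=v-i["cy"];r=np.hypot(x,y);t=np.minimum(r/f,1.4)
k=d*np.tan(t)/np.maximum(r,1e-6)
w=R.from_euler("xyz",i["orientation"]).apply(np.stack([x*k,y*k,d],-1).reshape(-1,3))+i["eye"]
w=w[d.ravel()>0]
near=np.hypot(w[:,0]-537,w[:,1]-216)<35
for lo,hi in((92,97.5),(98,107)):
    n=w[near&(w[:,2]>lo)&(w[:,2]<hi)]
    if len(n):print(lo,len(n),n.mean(0),(n.min(0)+n.max(0))/2,n.max(0)-n.min(0))
E
```

```text
[ 3.19482421e-01  3.65449052e-01  1.43516117e+00 -1.23109171e-04
  1.34201274e+00  3.32368280e-01] [537.01075303 216.1672002  200.08887318] [-3.14065784e+00  4.49484676e-04  1.55793866e+00] 2.35
{'fovy': 65.70646984690485, 'cx': 279.9327822298684, 'cy': 205.36892997001797, 'eye': array([538.10613774, 281.19082389, 384.31084084]), 'orientation': array([ 2.91342149e+00,  1.56877415e-03, -1.14015738e-02])}
92 943 [541.22866756 214.65358941  94.77112132] [541.09621311 214.15123648  94.73031031] [35.95616997 34.64337654  5.32982305]
98 143 [541.32675454 214.28704465 101.77705169] [541.43848352 214.07553948 101.05138042] [10.83158815 11.3997098   5.77575885]
```

View pics/w.png

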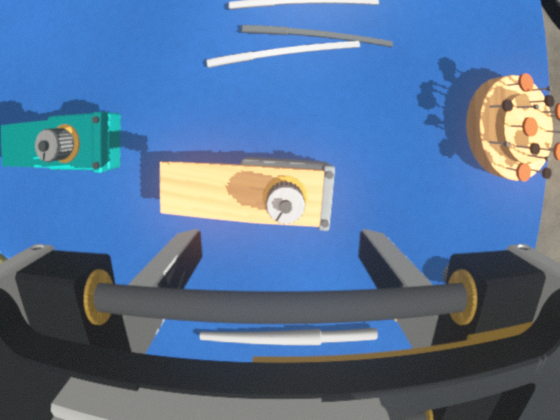

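The wrist view shows the nut at (286,207) with its line towards (276,222), about 1.1 rad from the nose direction. It puts the nut axis at (541, 214.3), 36 mm across, as given. Descending.

Call:
{"fn": "step_arm", "kwargs": {
  "series": [3.5,-1.7,-30,0,0.3,0,0,-30,0,0.3,0,0,-20,0,0.3,0,0,-15,0,0.3,0,0,-13,0,0.3,0,0,0,0,0.5,0,0,0,0,0.55,0,0,0,0,1,0,0,0,0,1,0,0,0,0,1,0,0,0,0,1,0,0,0,0,1,0,0,0,0,1],
  "squeeze": 30
}}

```text
clock: 4.03
eef_pos: [541.6, 214.9, 92.7]
eef_rot: [3.14, -0.0, 1.558]
wrist_force: [5.2, 0.9, -2.4]
finger_gap: 10.2
finger_force: 30.0
```

Gap of 10 mm where 36 mm was expected, so I'll look.

```bash
python3 - <<'E'
from h import *
s=manip.read_state();print(s["eef_pos"],s["finger_gap"],s["finger_force"],s["wrist_force"],s["moment"])
p,d=manip.camera("wrist");a=cv2.resize(p[120:300,180:400],(480,393),interpolation=cv2.INTER_CUBIC)
p,d=manip.camera("scene");b=cv2.resize(p[130:270,255:375],(320,373),interpolation=cv2.INTER_CUBIC)
o=np.zeros((393,800,3),np.uint8);o[:,:480]=a;o[:373,480:]=b;cv2.imwrite("pics/g.png",o)
E
```

```text
[541.64176776 214.93895084  92.70744627] 10.17900177571 29.999858736991882 [ 5.18501237  0.92024875 -2.37974226] [ 0.07887543 -1.10509259  0.0600136 ]
```

View pics/g.png

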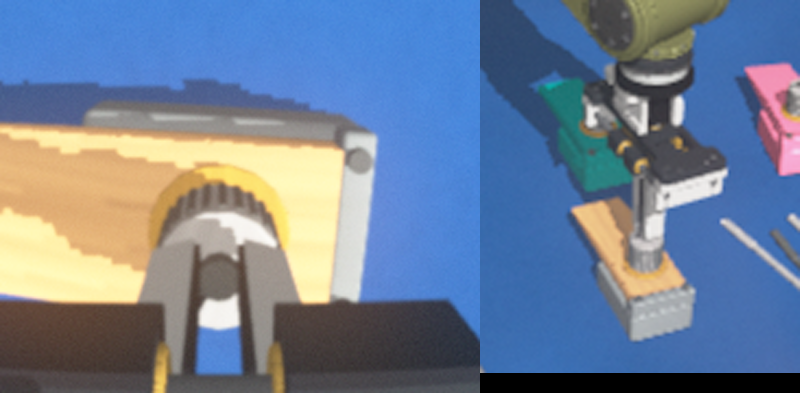

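The fingers are closed on the stud above the nut, so the fingertips are higher than the numbers suggest. I'll measure their actual height from the depth image.

```bash
cat >> h.py <<'E'
def cloud(n):
    i=manip.camera_info(n);p,d=manip.camera(n)
    f=210/np.tan(np.radians(i["fovy"])/2)
    v,u=np.mgrid[:420,:560];x=u-i["cx"];y=v-i["cy"];r=np.hypot(x,y)
    k=d*np.tan(np.minimum(r/f,1.4))/np.maximum(r,1e-6) if n=="wrist" else d/f
    w=R.from_euler("xyz",i["orientation"]).apply(np.stack([x*k,y*k,d],-1).reshape(-1,3))+i["eye"]
    w[d.ravel()==0]=np.nan
    return p,d,w.reshape(420,560,3)
E
python3 - <<'E'
from h import *
for n in("wrist","scene"):
    p,d,w=cloud(n);np.set_printoptions(precision=0,suppress=True)
    if n=="wrist":
        for cx,cy in((165,255),(180,270),(280,260),(265,270),(218,275),(220,230),(165,295),(275,295),(220,320)):
            u=int(180+cx/480*220);v=int(120+cy/393*180);print(n,(cx,cy),w[v,u])
    else:
        for v in range(195,235,2):
            u=int(255+(647-480)/320*120);print(v,w[v,u],p[v,u])
E
```

```text
wrist (165, 255) [528. 224. 110.]
wrist (180, 270) [533. 224. 121.]
wrist (280, 260) [557. 224. 115.]
wrist (265, 270) [552. 224. 122.]
wrist (218, 275) [541. 216. 102.]
wrist (220, 230) [542. 226.  94.]
wrist (165, 295) [530. 225. 139.]
wrist (275, 295) [554. 224. 138.]
wrist (220, 320) [542. 200.  95.]
195 [586. 186. 211.] [97 95 94]
197 [553. 205. 177.] [106 104 105]
199 [552. 206. 170.] [121 119 120]
201 [552. 206. 163.] [127 126 129]
203 [551. 207. 156.] [133 132 134]
205 [550. 208. 148.] [132 131 134]
207 [555. 205. 146.] [136 135 136]
209 [552. 207. 136.] [141 139 141]
211 [553. 207. 130.] [164 165 167]
213 [554. 207. 124.] [190 192 195]
215 [555. 207. 118.] [219 219 221]
217 [557. 206. 113.] [214 215 216]
219 [557. 206. 106.] [187 188 189]
221 [551. 209.  94.] [199 199 204]
223 [556. 207.  91.] [205 206 211]
225 [557. 206.  85.] [160 157 159]
227 [557. 207.  78.] [170 169 171]
229 [559. 206.  73.] [161 159 161]
231 [558. 207.  64.] [166 172 180]
233 [560. 206.  59.] [ 96 184 230]
```

Call:
{"fn": "step_arm", "kwargs": {
  "series": [0,0,0,0,0.4,0,0,0,0,0.4,0,0,0,0,0.4,0,0,0,0,0.4]
}}

```text
clock: 4.72
eef_pos: [540.8, 214.9, 92.6]
eef_rot: [-3.142, 0.0, 1.558]
wrist_force: [0.2, -1.1, -0.4]
finger_gap: 46.8
finger_force: 0.0
```

```bash
python3 - <<'E'
from h import *
np.set_printoptions(precision=0,suppress=True)
s=manip.read_state();print(s["eef_pos"],s["finger_gap"],s["wrist_force"],s["joints"])
for n in("wrist","scene"):
    p,d,w=cloud(n)
    for sx in(-1,1):
        m=(sx*(w[...,0]-541)>22)&(sx*(w[...,0]-541)<60)&(abs(w[...,1]-215)<18)&(w[...,2]>62)&(w[...,2]<160)
        z=np.sort(w[m][:,2]);print(n,sx,len(z),z[:12],w[m][:,0].min() if len(z) else 0,w[m][:,0].max() if len(z) else 0)
    if n=="wrist":a=cv2.resize(p[120:300,180:400],(480,393),interpolation=cv2.INTER_CUBIC)
    else:b=cv2.resize(p[130:270,255:375],(320,373),interpolation=cv2.INTER_CUBIC)
o=np.zeros((393,800,3),np.uint8);o[:,:480]=a;o[:373,480:]=b;cv2.imwrite("pics/g2.png",o)
E
```

```text
[541. 215.  93.] 46.84449078219366 [ 0. -1. -0.] [0. 0. 2. 0. 1. 0.]
wrist -1 1676 [97. 98. 98. 98. 99. 99. 99. 99. 99. 99. 99. 99.] 505.3195049476962 518.1282795086994
wrist 1 1670 [97. 98. 98. 98. 98. 98. 99. 99. 99. 99. 99. 99.] 563.7419283965488 576.8634990028709
scene -1 127 [ 94.  94.  95.  95.  97.  97.  99.  99.  99.  99.  99. 100.] 501.5881482117335 518.6653593421752
scene 1 125 [ 95.  98.  99. 100. 103. 103. 106. 106. 107. 108. 108. 108.] 566.0339527145914 582.5299871928012
```

View pics/g2.png

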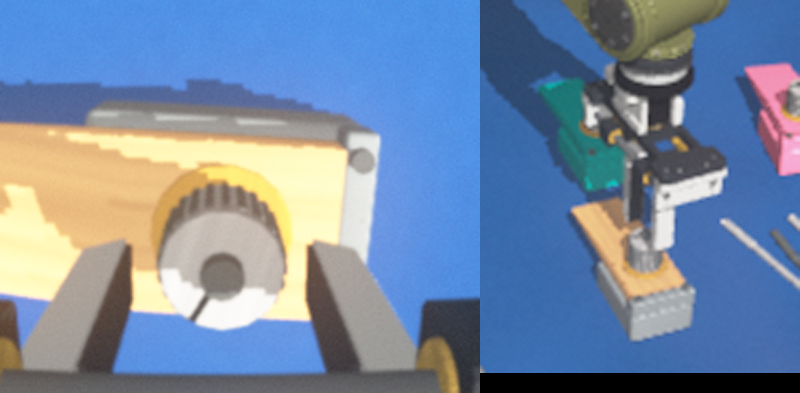

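The nut is centred and unturned. The actual fingertips are at z≈97 in both cameras, about 29 mm higher than TCP minus 25. I'll go down a further 27 mm (tips at ≈70), in stages with force checks.

Call:
{"fn": "step_arm", "kwargs": {
  "series": [0,0,0,0,0.3,0,0,0,0,0.3,0,0,-7,0,0.3,0,0,-7,0,0.3,0,0,-6,0,0.3,0,0,0,0,0.3]
}}

```text
clock: 5.58
eef_pos: [540.6, 214.8, 71.9]
eef_rot: [-3.141, 0.0, 1.558]
wrist_force: [1.0, 0.3, 0.9]
finger_gap: 65.6
finger_force: 0.0
```

```bash
python3 - <<'E'
from h import *
np.set_printoptions(precision=1,suppress=True)
s=manip.read_state();print(s["eef_pos"],s["finger_gap"],s["wrist_force"],s["moment"])
for n in("wrist","scene"):
    p,d,w=cloud(n)
    for sx in(-1,1):
        m=(sx*(w[...,0]-541)>30)&(sx*(w[...,0]-541)<55)&(abs(w[...,1]-215)<14)&(w[...,2]>64)&(w[...,2]<160)
        z=np.sort(w[m][:,2]);print(n,sx,len(z),z[:8])
E
```

```text
[540.6 214.8  71.9] 65.64559093282014 [1.  0.3 0.9] [-0. -0.  0.]
wrist -1 2473 [76.6 77.  77.1 77.1 77.1 77.2 77.3 77.4]
wrist 1 2462 [76.6 76.6 76.6 76.8 76.9 77.  77.1 77.3]
scene -1 142 [74.9 75.5 77.8 78.1 78.4 78.4 78.7 78.9]
scene 1 137 [74.  76.4 78.3 83.1 83.2 83.9 84.1 84.6]
```

Call:
{"fn": "step_arm", "kwargs": {
  "series": [0,0,-4,0,0.3,0,0,-3,0,0.3,0,0,0,0,0.5,0,0,0,0,0.55,0,0,0,0,0.8,0,0,0,0,0.8,0,0,0,0,0.8,0,0,0,0,0.8],
  "squeeze": 30
}}

```text
clock: 6.68
eef_pos: [541.6, 214.9, 65.8]
eef_rot: [3.14, -0.0, 1.558]
wrist_force: [5.6, -0.4, -2.1]
finger_gap: 34.5
finger_force: 30.0
```

Gap 34.5 mm, so the nut is held. Turning clockwise (negative spin).

Call:
{"fn": "step_arm", "kwargs": {
  "series": [0,0,-0.1,-0.1,0.8,0,0,-0.1,-0.1,0.8,0,0,-0.1,-0.1,0.8,0,0,-0.1,-0.1,0.8,0,0,-0.1,-0.1,0.8,0,0,-0.1,-0.1,0.8,0,0,-0.1,-0.1,0.8,0,0,-0.1,-0.1,0.8,0,0,-0.1,-0.1,0.8,0,0,0,0,0.8]
}}

```text
clock: 7.92
eef_pos: [542.3, 214.6, 65.2]
eef_rot: [3.14, -0.003, 0.656]
wrist_force: [8.6, -3.1, -2.7]
finger_gap: 34.0
finger_force: 30.0
```

```bash
python3 -c "
from h import *
s=manip.read_state();print(s['eef_rot'],s['wrist_force'],s['moment'],s['joints'][5])"
```

```text
[ 3.13965030e+00 -2.80772791e-03  6.55940848e-01] [ 8.64137587 -3.09583953 -2.67996511] [-0.34671378 -1.54571587 -0.10096106] 1.2298293965562377
```

Call:
{"fn": "step_arm", "kwargs": {
  "series": [0,0,0,-0.08,0.8,0,0,0,-0.08,0.8,0,0,0,-0.08,0.8,0,0,0,0,0.8]
}}

```text
clock: 8.43
eef_pos: [542.2, 214.3, 65.1]
eef_rot: [3.14, -0.003, 0.417]
wrist_force: [9.0, -5.0, -1.0]
finger_gap: 34.3
finger_force: 30.0
```

```bash
python3 -c "
from h import *
s=manip.read_state();print(s['eef_rot'],s['wrist_force'],s['moment'],s['joints'][5])"
```

```text
[ 3.13973032e+00 -2.69662376e-03  4.17025073e-01] [ 9.01542383 -4.98132781 -0.9651215 ] [-0.75672594 -1.46914424  0.47131465] 1.468945016255719
```

The moment about z rose to +0.47 N m, so the stop is reached after about 1.1 rad, as predicted. I'll release, lift and check the line.

Call:
{"fn": "step_arm", "kwargs": {
  "series": [0,0,0,0,0.4,0,0,0,0,0.3,0,0,0,0,0.3,0,0,0,0,0.3,0,0,20,0,0.2,0,0,30,0,0.2,0,0,40,0,0.2,0,0,40,0,0.2,0,0,0,0,0.2]
}}

```text
clock: 9.55
eef_pos: [541.9, 215.3, 197.7]
eef_rot: [3.141, -0.005, 0.418]
wrist_force: [0.1, -1.3, -0.6]
finger_gap: 75.4
finger_force: 0.0
```

```bash
python3 - <<'E'
from h import *
p,d,w=cloud("wrist");m=(np.hypot(w[...,0]-541,w[...,1]-215)<60)&(w[...,2]<110)
v,u=np.where(m);print(u.min(),u.max(),v.min(),v.max())
v0,u0=map(int,np.median(np.argwhere((np.hypot(w[...,0]-541,w[...,1]-215)<18)&(w[...,2]>90)&(w[...,2]<110)),axis=0))
c=p[max(0,v0-60):v0+60,max(0,u0-80):u0+80]
cv2.imwrite("pics/f.png",cv2.resize(c,None,fx=5,fy=5,interpolation=cv2.INTER_CUBIC)[:600])
s=manip.read_state();print(s["wrist_force"],s["clock"])
E
```

```text
230 332 138 251
[ 0.32710067  0.40036805 -0.82118883] 9.6
```

View pics/f.png

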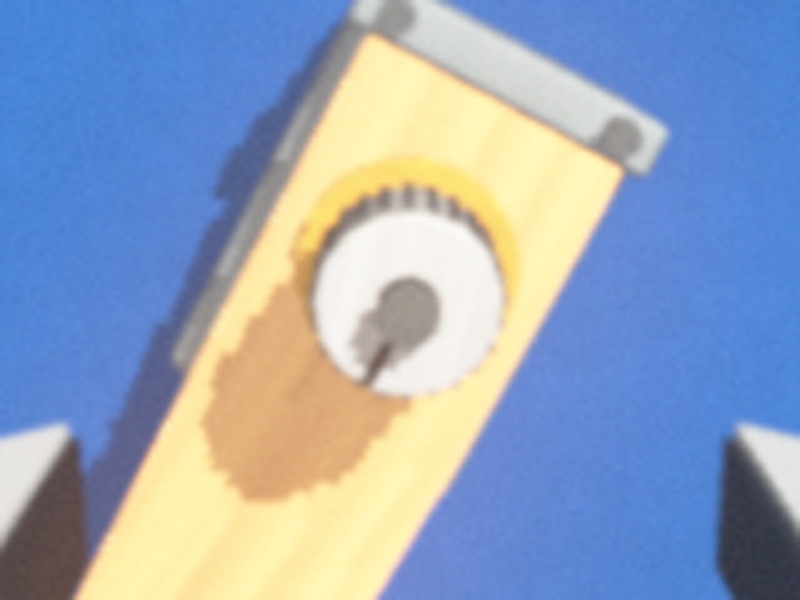

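From the nut centre at (408,302), the line runs to (370,385), parallel to the pin's edges within a few degrees, so the nut is tight. The gripper is clear of everything.

```bash
python3 -c "
from cell import manip
print(manip.sign_off())"
```

```text
the job is handed in; nothing more can be done
None
```

The filing pin's nut is turned clockwise to its tight stop (its line points to the nose within a few degrees), the gripper is clear, the sawing pin's nut was never touched, and the job is handed in at about 9.6 s; the sign-off gave no verdict.

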